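Cover the staining dishes

ROBOT

A 7-joint arm with a two-finger parallel gripper is mounted at the origin on the work surface. World frame = base frame: x ahead of the robot, y to its left, z up, the work surface at z = 0. Lengths are in m, angles in rad, forces in N, time in s.
With the tool pointing down it reaches from about 0.425 to 0.875 m from the base axis. Payload 4.7 kg.
Tool frame: the origin (TCP) lies midway between the tips of the shut fingers; the grasp point (between the pads) lies 19 mm behind it (ctrl.grip_depth is the distance from the TCP to the grasp point, in m); z points along the fingers, y is the direction in which the jaws open and shut (so a half turn about z gives the same grasp; the last joint's range is limited). The gripper opens to 87 mm and grips with 3 to 60 N. Pads are 19 mm wide; open, the fingers measure 117 mm over their backs; the gripper's body (75 mm by 190 mm) begins 51 mm behind the grasp point.
Start: joints at [1.174, 0.321, -0.07, 1.45, 0.023, 1.371, -0.057], TCP at [0.26, -0.596, 0.192] pointing down, gripper open.
Joint ranges: [-2.86, 2.86], [-0.3, 2.09], [-1.38, 1.24], [0.06, 2.45], [-1.56, 4.7], [0.09, 2.05], [-2.69, 2.69]. Speed limits (rad/s): [2.57, 2.57, 3.14, 3.14, 3.14, 3.14, 3.14].

INTERFACE

Orientations are given as a rotation vector (axis times angle).
In Python, from bench import ctrl gives the robot as it stands. The module is installed in compiled form; this text tells all that it offers.
- The arm moves only by the shell command python3 -m inch 'ROWS' [FORCE]. ROWS is JSON, a list of rows, each a list of 5 numbers: the opening, from -1 (shut) to 1 (fully open), so that 0 is half open, then the shift along the tool's x, y, z in mm, then the turn about the tool's z in rad. In form: [[fingers, tx, ty, tz, twist], ...]. A call has 1 to 5 rows; each row shifts and turns the pose as measured when the row begins, along the tool's axes as they then stand; what a row does not reach is not made up. A row lasts 1/8 s, in which the tool goes at most 62.5 mm and 10.7 degrees, less where a joint would pass 70% of its speed; a pose out of reach is approached as far as the arm can. A call is refused whole if a number of a shift passes 62.5 or a number of a turn 0.188, either way. A call with a gripper value outside its range is refused whole. The fingers move at their own pace and stop on an object; FORCE is the grip in N (left out, the last holds). Time passes only in rows, so rows that do not move let the fingers close. It gives the time, the measured TCP pose, the force and the opening at its end, in the units of the state.
- ctrl.get_state(): the state, without advancing time (a new reading comes with each control period).
- ctrl.get_image(name): name is "scene" or "top"; returns a dict with "color" (400x640x3 uint8, red, green, blue), "range_z" (400x640 float32, m along the optical axis (not along the pixel's ray), 0 where there is no reading), "K" (3x3 intrinsics, pixels), "R" (3x3) and "t" (3): a world point X has camera coordinates R X + t. Camera axes: x right, y down, z forward; pixel columns grow to the right and rows downward; lengths in m; the calibration is good to about 2 mm. A picture is of the moment at which its call begins.
- ctrl.close_job(): hands the job in, once; it reports no verdict.
The state is a dict: "time": time; "joint_positions": joint angles; "qd": joint speeds; "joint_torque": joint torques, N m; "position": TCP position; "tool_rot": TCP orientation; "ft_force": force on the tool from outside, world axes, zero at the start; "torque": the same for the moment, N m; "grip_width": opening from 0.0 (shut) to 1.0 (fully open).
Only numpy, scipy, OpenCV 4.12 (cv2) and the standard library are available. Lean on these libraries where they do the work, as an engineer would, in place of code of your own. Each camera call takes 0.05 s, during which the arm holds its last target. There are 200 camera calls.

TASK

The fluorescent-stained slides in the four grey dishes must be kept out of the light: put each of the four black lids from the bench onto the dish whose rim it matches in shape and size, grip upward, lying flat and centred with its edges in line with the rim. Set the lids down gently rather than dropping them, leave the dishes standing where they are, and do not disturb the bottle or the tube rack.

Things in the scene. Friction and masses are not known exactly. Their poses are not given: they have to be found in the camera images.
- small_round_lid_grip (a point): Black small round lid, 72 mm in diameter, with an upright round aluminium grip 22 mm in diameter in the middle. Flat underside, 6 mm plate, 44 mm high in all. This point is on the grip's axis, 30 mm above the lid's underside (24 mm above the plate's top, 14 mm below the grip's top): the height to take it. Axes are the lid's own, z up. About 60 g; starts lying flat on the bench, grip up.
- large_round_lid_grip (a point): Black large round lid, 106 mm in diameter, with an upright round aluminium grip 22 mm in diameter in the middle. Flat underside, 6 mm plate, 44 mm high in all. This point is on the grip's axis, 30 mm above the lid's underside (24 mm above the plate's top, 14 mm below the grip's top): the height to take it. Axes are the lid's own, z up. About 90 g; starts lying flat on the bench, grip up.
- square_lid_grip (a point): Black square lid, 78 x 78 mm, with an upright square aluminium grip 22 x 22 mm in the middle, its faces parallel to the lid's edges (x and y along the edges). Flat underside, 6 mm plate, 44 mm high in all. This point is on the grip's axis, 30 mm above the lid's underside (24 mm above the plate's top, 14 mm below the grip's top): the height to take it. Axes are the lid's own, z up. About 70 g; starts lying flat on the bench, grip up.
- long_lid_grip (a point): Black oblong lid, 120 mm (along its x) by 76 mm (along its y), with an upright aluminium bar grip in the middle, 60 mm long along x and 16 mm thick along y. Flat underside, 6 mm plate, 44 mm high in all. This point is on the grip's axis, 30 mm above the lid's underside (24 mm above the plate's top, 14 mm below the grip's top): the height to take it. Axes are the lid's own, z up. About 100 g; starts lying flat on the bench, grip up.
- small_round_dish: Grey small round staining jar, 88 mm high: body 56 mm in diameter, flat flanged rim 72 mm in diameter on top (mouth 48 mm), the size of the small round lid. It stands loose and upright on the bench; origin at the centre of its underside, z up. About 350 g, open at the top, with slides or section wells inside, all below the rim.
- large_round_dish: Grey large round dish, 50 mm high: body 90 mm in diameter, flat flanged rim 106 mm in diameter on top (mouth 82 mm), the size of the large round lid. It stands loose and upright on the bench; origin at the centre of its underside, z up. About 450 g, open at the top, with slides or section wells inside, all below the rim.
- square_dish: Grey square staining jar, 88 mm high: body 62 x 62 mm, flat flanged rim 78 x 78 mm on top (mouth 54 x 54 mm), the size of the square lid; x and y along its sides. It stands loose and upright on the bench; origin at the centre of its underside, z up. About 420 g, open at the top, with slides or section wells inside, all below the rim.
- long_dish: Grey oblong staining trough, 50 mm high: body 104 x 60 mm, flat flanged rim 120 mm (along its x) by 76 mm (along its y) on top (mouth 96 x 52 mm), the size of the oblong lid. It stands loose and upright on the bench; origin at the centre of its underside, z up. About 450 g, open at the top, with slides or section wells inside, all below the rim.
- bottle: Clear glass bottle with a blue cap, 80 mm in diameter, 150 mm high, standing at the left edge of the work; to be left alone. Origin: centre of its underside.
- tube_rack: Green tube rack, 80 x 150 mm and 55 mm high, with blue-capped tubes up to 118 mm high, standing at the right edge of the work; to be left alone. Origin: centre of its underside.
Mind the look-alikes: they are no part of the job. Leave any orange look-alike of the part that bears large_round_lid_grip alone. Leave any yellow look-alike of the long_dish alone.

How it is judged:
At the end, for the whole second after the job is handed in: Each lid lies free, at rest, grip up and flat (3 degrees) on its own upright dish: centre within 10 mm of the dish axis, underside within 4 mm of rim height; square lid (any quarter turn) and oblong lid (either way round) within 0.15 rad of the dish sides (horizontal distance between small_round_lid_grip and small_round_dish below 0.01 m and z of small_round_lid_grip in the frame of small_round_dish between 0.114 and 0.122 m and angle between each of small_round_lid_grip, small_round_dish, large_round_lid_grip, large_round_dish, square_lid_grip, square_dish, long_lid_grip, long_dish's own z axis and vertical below 0.06 rad and linear speed of each of small_round_lid, large_round_lid, square_lid, long_lid below 0.02 m/s and horizontal distance between large_round_lid_grip and large_round_dish below 0.01 m and z of large_round_lid_grip in the frame of large_round_dish between 0.076 and 0.084 m and horizontal distance between square_lid_grip and square_dish below 0.01 m and z of square_lid_grip in the frame of square_dish between 0.114 and 0.122 m and (angle between the x axis of square_lid_grip and the x axis of square_dish, either way round below 0.15 rad or angle between the x axis of square_lid_grip and the y axis of square_dish, either way round below 0.15 rad) and horizontal distance between long_lid_grip and long_dish below 0.01 m and z of long_lid_grip in the frame of long_dish between 0.076 and 0.084 m and angle between the x axis of long_lid_grip and the x axis of long_dish, either way round below 0.15 rad); the robot touches nothing.
It fails at once if a dish is pushed more than 30 mm from its place (distance of any of small_round_dish, large_round_dish, square_dish, long_dish from where it was at the start of the episode above 0.03 m).
It fails at once if a lid is dropped (falls free of the fingers at over 0.55 m/s, a fall of about 15 mm) ((contact force between the fingers and small_round_lid below 0.05 N and linear speed of small_round_lid above 0.55 m/s) or (contact force between the fingers and large_round_lid below 0.05 N and linear speed of large_round_lid above 0.55 m/s) or (contact force between the fingers and square_lid below 0.05 N and linear speed of square_lid above 0.55 m/s) or (contact force between the fingers and long_lid below 0.05 N and linear speed of long_lid above 0.55 m/s)).
It fails at once if the bottle is shifted by more than 20 mm (distance of bottle from where it was at the start of the episode above 0.02 m).
It fails at once if the tube rack is shifted by more than 20 mm (distance of tube_rack from where it was at the start of the episode above 0.02 m).
It also fails if it takes over 104 s, if anything falls off the work surface, if the arm or the gripper's body presses on something with over 40 N, if the wrist force passes 120 N, or if a joint passes its speed limit or range.

## Working session

There is one attempt and no reset: what is moved stays moved. The work goes in short steps, Python scripts to look and compute and a shell command to move; the robot and the scene stay as the last step left them, time stands still between calls to the robot, and variables do not carry over. Pictures are saved under pics/ and viewed, about 12 in all and at most 16, crops included, and the job is handed in when it is done.

```bash
mkdir -p pics; python3 - <<'E'
from bench import ctrl
import cv2,numpy as np
print(ctrl.get_state())
for n in("scene","top"):
    d=ctrl.get_image(n); cv2.imwrite(f"pics/{n}0.png",d["color"][:,:,::-1]); np.savez(f"{n}0.npz",**d); print(n,d["K"],d["R"],d["t"])
E
```

```text
{'time': 0.0, 'joint_positions': array([ 1.17410499,  0.32183654, -0.07009395,  1.45167842,  0.02265584,
        1.37080487, -0.05691878]), 'qd': array([-8.09758529e-04,  2.89043576e-04, -5.63595414e-04,  7.40212910e-05,
       -5.74903596e-04,  1.62674478e-03, -1.66600282e-03]), 'joint_torque': array([-2.17192942e-04, -4.91294825e+01, -4.04057242e-01, -3.12525415e+01,
       -6.37814845e-02,  4.38063231e-02,  1.86629118e-04]), 'position': array([ 0.25925775, -0.59538518,  0.19125116]), 'tool_rot': array([-3.07372334e+00, -6.40410848e-01,  8.50993735e-04]), 'ft_force': array([ 0.23853846, -0.56286233,  0.203402  ]), 'torque': array([ 0.00617928, -0.04141548, -0.03776986]), 'grip_width': 1.0017365285479425}
scene [[377.90555387   0.         312.46115129]
 [  0.         377.90555387 197.44627993]
 [  0.           0.           1.        ]] [[ 0.64131615  0.76712868  0.01507293]
 [ 0.58650236 -0.47745824 -0.65425424]
 [-0.49470049  0.42842411 -0.75612446]] [-0.3006397  -0.30983555  1.48048804]
top [[460.87137993   0.         321.72184525]
 [  0.         460.87137993 201.9242966 ]
 [  0.           0.           1.        ]] [[ 0.00959112 -0.99988856  0.01144051]
 [-0.98657115 -0.01132769 -0.16293878]
 [ 0.16305022 -0.00972411 -0.98656985]] [-0.05941889  0.54047885  1.50143939]
```

View pics/top0.png

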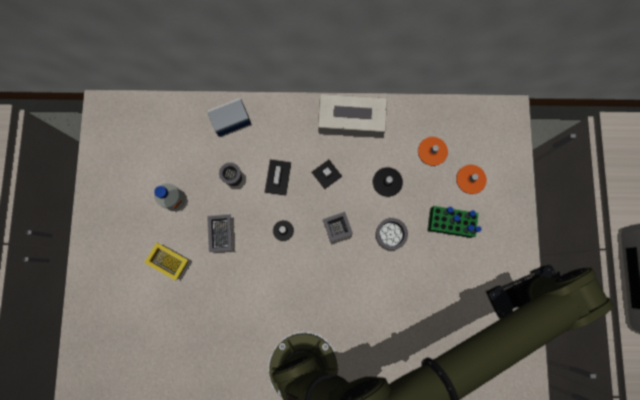

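View pics/scene0.png

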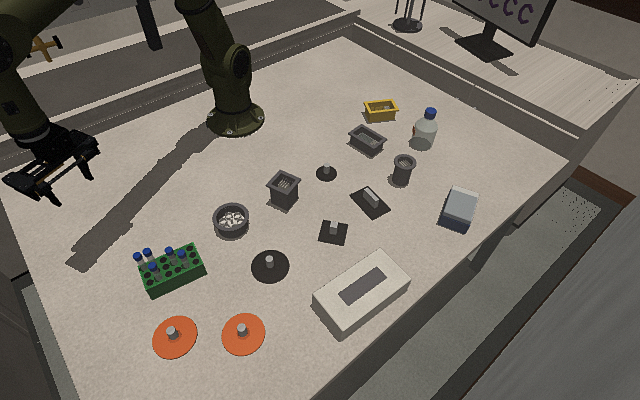

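Top view: black lids are small round (283,230), large round (388,181), square (326,174) and oblong (277,177). Grey dishes are small round (231,174), large round (391,234), square (338,227) and oblong (220,233). Look-alikes to leave alone are the orange lids (433,151) and (471,179) and the yellow trough (167,261). The bottle is at (167,196) and the rack at (454,221).

```bash
cat > m.py <<'E'
import numpy as np,cv2
def cloud(d):
    z=d["range_z"];v,u=np.mgrid[:z.shape[0],:z.shape[1]];K=d["K"]
    p=np.stack([(u-K[0,2])/K[0,0]*z,(v-K[1,2])/K[1,1]*z,z],-1)-d["t"]
    P=p@d["R"]; P[z==0]=np.nan; return P
def proj(d,X):
    c=d["R"]@np.array(X)+d["t"];c=d["K"]@c;return c[:2]/c[2]
OBJ={"sl":(283,230,.05,0.006),"ll":(388,181,.068,.006),"ql":(326,174,.065,.006),"ol":(277,177,.08,.006),
"sd":(231,174,.05,.088),"ld":(391,234,.065,.05),"qd":(338,227,.065,.088),"od":(220,233,.08,.05)}
def rect(p):
    (x,y),(w,h),a=cv2.minAreaRect((p*1000).astype(np.float32)); return [round(float(q),1) for q in (x,y,w,h,a)]
E
python3 - <<'E'
from m import *
T=dict(np.load("top0.npz"));S=dict(np.load("scene0.npz"));PT=cloud(T);PS=cloud(S)
for k,(u,v,r,h) in OBJ.items():
    c=np.nanmean(PT[v-2:v+3,u-2:u+3].reshape(-1,3),0)[:2]
    for n,d,P in(("top",T,PT),("scn",S,PS)):
        near=np.hypot(P[...,0]-c[0],P[...,1]-c[1])<r
        g=d["color"].max(-1)
        if h<.01: m=near&(P[...,2]>.0)&(P[...,2]<.015)&(g<60)
        else: m=near&(abs(P[...,2]-h)<.008)
        q=P[m]; 
        out=[k,n,len(q),np.round(np.median(q[:,2])*1000,1),rect(q[:,:2])]
        if h<.01:
            t=P[near&(P[...,2]>.036)]; out+=["grip",len(t),np.round(t.mean(0)*1000,1) if len(t) else None,rect(t[:,:2]) if len(t)>3 else None]
        print(*out)
im=T["color"][130:290,130:490,::-1]
cv2.imwrite("pics/c1.png",cv2.resize(im,None,fx=2.2,fy=2.2,interpolation=cv2.INTER_CUBIC))
E
```

```text
sl top 217 5.6 [449.3, 76.8, 62.1, 61.7, 1.7] grip 31 [450.   78.3  43.7] [450.1, 77.7, 17.0, 19.8, 3.6]
sl scn 205 4.9 [451.8, 74.0, 69.4, 69.3, 42.3] grip 30 [452.9  73.9  41.5] [451.1, 74.9, 16.8, 20.0, 49.5]
ll top 542 5.7 [622.2, -280.3, 98.3, 96.8, 88.8] grip 31 [ 624.1 -279.8   43.1] [624.5, -279.5, 17.4, 18.8, 78.9]
ll scn 893 5.0 [624.7, -284.0, 103.8, 102.9, 83.8] grip 53 [ 625.2 -284.8   42.2] [623.8, -284.9, 19.7, 21.0, 88.9]
ql top 333 5.5 [646.7, -68.9, 72.3, 72.6, 37.6] grip 42 [648.2 -68.7  43. ] [648.7, -68.4, 23.0, 21.6, 40.3]
ql scn 459 5.0 [648.7, -72.1, 77.9, 80.1, 37.6] grip 55 [650.1 -73.2  41.9] [649.4, -72.6, 21.3, 24.0, 28.0]
ol top 494 5.8 [633.9, 99.7, 69.7, 113.2, 82.5] grip 82 [634.6 100.4  43.3] [635.1, 100.2, 16.6, 57.5, 81.1]
ol scn 486 5.0 [636.7, 95.3, 76.9, 120.9, 82.7] grip 97 [637.3  95.6  42.2] [636.1, 97.0, 16.7, 63.8, 81.7]
sd top 220 87.1 [629.4, 252.2, 69.3, 70.0, 62.0]
sd scn 203 86.3 [630.1, 247.6, 68.9, 71.0, 65.4]
ld top 325 49.3 [439.0, -285.5, 103.8, 103.5, 72.3]
ld scn 394 48.5 [440.3, -290.0, 104.1, 105.9, 49.1]
qd top 314 87.4 [456.4, -104.1, 78.2, 78.4, 19.6]
qd scn 335 86.2 [455.8, -107.1, 80.5, 80.9, 19.9]
od top 404 48.7 [435.4, 283.8, 120.8, 77.4, 5.7]
od scn 298 47.8 [435.7, 281.9, 122.1, 81.2, 4.6]
```

View pics/c1.png

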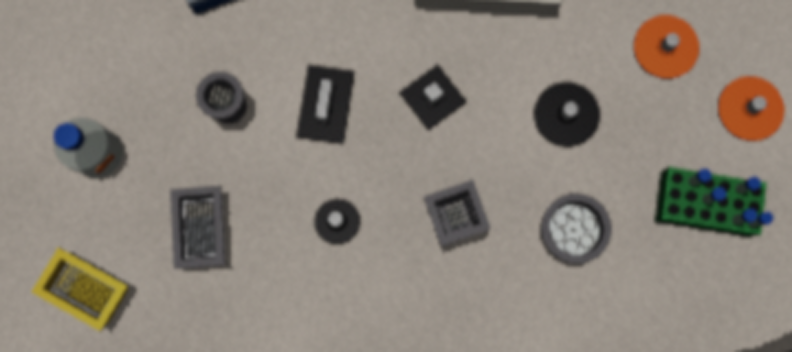

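The crop confirms the choice: the four black lids and four grey dishes are at the positions listed, and the orange and yellow pieces are clearly different. Measured sizes and heights match the description.

```bash
cat > plan.py <<'E'
# python3 plan.py x y z jaw_deg : twist to do first, then shift (mm) in tool axes after it
import sys,numpy as np
from bench import ctrl
from scipy.spatial.transform import Rotation as Ro
x,y,z,j=map(float,sys.argv[1:]); s=ctrl.get_state(); R=Ro.from_rotvec(s["tool_rot"]); M=R.as_matrix()
jaw=np.degrees(np.arctan2(M[1,1],M[0,1])); d=(j-jaw+90)%180-90; tw=-np.radians(d)
M2=(R*Ro.from_rotvec([0,0,tw])).as_matrix()
print("t%.2f"%s["time"],"pos",np.round(s["position"]*1e3,1),"jaw%.1f"%jaw,"tilt%.2f"%np.degrees(np.arccos(-M[2,2])),"grip%.3f"%s["grip_width"],"F",np.round(s["ft_force"],1),"q1,7",np.round(s["joint_positions"][[0,6]],2))
print("twist %.3f"%tw,"shift",np.round(M2.T@(np.array([x,y,z])-s["position"]*1e3),1))
E
python3 -m inch '[[1,0,0,0,-0.185],[1,0,0,0,-0.185],[1,0,0,0,-0.185],[1,0,0,0,-0.185],[1,0,0,0,-0.185]]'
python3 plan.py 624 -282.5 100 0
```

```text
time: 0.72
position: [0.2585, -0.5936, 0.1878]
tool_rot: [-2.445, -1.961, -0.003]
ft_force: [-1.0, 0.0, -0.4]
grip_width: 1.002
t0.72 pos [ 258.5 -593.6  187.8] jaw-12.5 tilt0.45 grip1.002 F [-1.   0.  -0.4] q1,7 [1.27 0.86]
twist -0.219 shift [310.5 365.8  88.7]
```

```bash

python3 -m inch '[[1,0,0,0,-0.11],[1,0,0,0,-0.11],[1,45,50,0,0],[1,45,50,0,0],[1,45,50,0,0]]' >/dev/null
python3 -m inch '[[1,45,50,0,0],[1,45,50,0,0],[1,40,50,0,0],[1,30,50,0,0]]' >/dev/null
python3 plan.py 624 -282.5 60 0
```

```text
t1.85 pos [ 588.3 -311.3  183. ] jaw-0.3 tilt0.83 grip0.999 F [-0.5 -1.  -0.4] q1,7 [0.77 0.33]
twist -0.005 shift [ 27.6  37.  122.9]
```

```bash

python3 -m inch '[[1,14,19,30,0],[1,13,18,30,0],[1,0,0,30,0],[1,0,0,20,0],[1,0,0,0,0]]' >/dev/null
python3 plan.py 624 -282.5 11 0
```

```text
t2.48 pos [ 629.6 -273.9   67.3] jaw0.4 tilt1.06 grip0.999 F [-0.3 -0.1  0.1] q1,7 [0.69 0.24]
twist 0.006 shift [-9.5 -5.  56.2]
```

```bash

python3 -m inch '[[1,-9,-5,15,0],[1,0,0,15,0],[1,0,0,10,0],[1,0,0,0,0]]' >/dev/null
python3 plan.py 624 -282.5 11 0
```

```text
t2.98 pos [ 624.4 -285.9   27.1] jaw0.2 tilt0.84 grip1.000 F [ 0.4  0.2 -0.8] q1,7 [0.7  0.24]
twist 0.003 shift [ 3.2 -0.2 16.2]
```

```bash

python3 -m inch '[[1,3,0,9,0],[1,0,0,6,0],[1,0,0,0,0]]' >/dev/null
python3 plan.py 624 -282.5 11 0
python3 -m inch '[[-1,0,0,0,0],[-1,0,0,0,0],[-1,0,0,0,0],[-1,0,0,0,0],[-1,0,0,0,0]]' 25
python3 -m inch '[[-1,0,0,0,0],[-1,0,0,-15,0],[-1,0,0,-15,0],[-1,0,0,0,0]]' 25
python3 plan.py 440 -288 190 0
```

```text
t3.35 pos [ 625.1 -282.    12. ] jaw0.2 tilt0.78 grip1.001 F [-1.   0.5 -0.2] q1,7 [0.69 0.24]
twist 0.004 shift [-0.5 -1.1  1. ]
time: 3.98
position: [0.6259, -0.2823, 0.013]
tool_rot: [-2.209, -2.217, -0.008]
ft_force: [-0.5, -0.2, 0.1]
grip_width: 0.514
time: 4.47
position: [0.6268, -0.2829, 0.0462]
tool_rot: [-2.211, -2.218, -0.009]
ft_force: [0.0, 0.3, -0.1]
grip_width: 0.061
t4.47 pos [ 626.8 -282.9   46.2] jaw0.2 tilt0.64 grip0.061 F [ 0.   0.3 -0.1] q1,7 [0.7  0.24]
twist 0.004 shift [  -3.5 -187.2 -143.3]
```

The fingers are slow (about 0.9 s to close onto a 22 mm grip), so I lifted too early. I'll reopen and check the lid.

```bash

python3 -m inch '[[1,0,0,0,0],[1,0,0,0,0],[1,0,0,0,0],[1,0,0,0,0],[1,0,0,0,0]]' 
python3 -m inch '[[1,0,0,0,0],[1,0,0,0,0],[1,0,0,0,0],[1,0,0,0,0]]' >/dev/null
python3 - <<'E'
from m import *
from bench import ctrl
d=ctrl.get_image("scene");P=cloud(d);c=(.624,-.283)
near=np.hypot(P[...,0]-c[0],P[...,1]-c[1])<.07
m=near&(P[...,2]>0)&(P[...,2]<.015)&(d["color"].max(-1)<60);print(m.sum(),rect(P[m][:,:2]))
u,v=map(int,proj(d,(.624,-.283,.03)))
cv2.imwrite("pics/c2.png",cv2.resize(d["color"][max(v-70,0):v+70,u-90:u+90,::-1],None,fx=4,fy=4))
E
python3 plan.py 625 -282.5 12 0
```

```text
time: 5.1
position: [0.626, -0.2827, 0.0453]
tool_rot: [-2.21, -2.217, -0.008]
ft_force: [-0.3, -0.4, -0.1]
grip_width: 0.544
675 [626.1, -291.3, 106.7, 90.6, 16.6]
t5.65 pos [ 625.9 -282.7   45.1] jaw0.2 tilt0.71 grip0.982 F [-0.   0.6  0.3] q1,7 [0.7  0.24]
twist 0.004 shift [-0.2 -0.8 33.1]
```

View pics/c2.png

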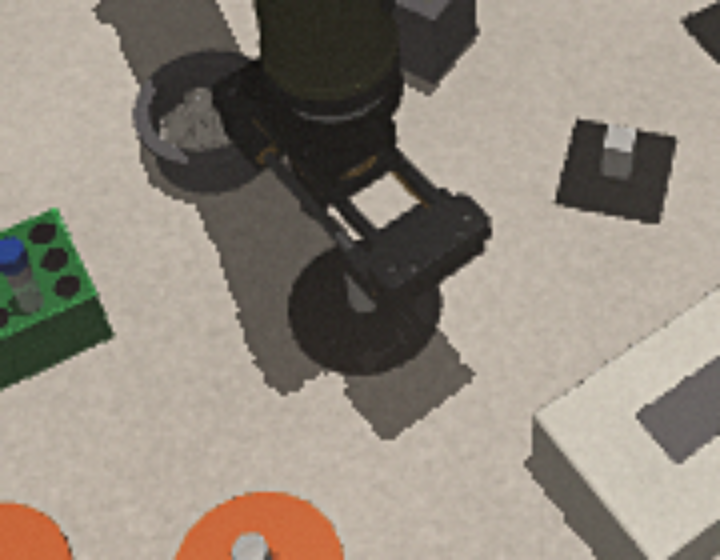

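The lid is still flat in place (crop 365,310) under the open fingers. I'll descend again and give the fingers time to close.

```bash

python3 -m inch '[[1,0,0,17,0],[1,0,0,15,0],[1,0,0,1,0],[-1,0,0,0,0],[-1,0,0,0,0]]' 25
python3 -m inch '[[-1,0,0,0,0],[-1,0,0,0,0],[-1,0,0,0,0],[-1,0,0,0,0],[-1,0,0,0,0]]' 25
python3 -m inch '[[-1,0,0,0,0],[-1,0,0,0,0],[-1,0,0,0,0],[-1,0,0,0,0]]' 25
python3 plan.py 625 -282.5 12 0
```

```text
time: 6.28
position: [0.625, -0.2819, 0.0085]
tool_rot: [-2.208, -2.216, -0.007]
ft_force: [-0.0, 0.5, 0.5]
grip_width: 0.852
time: 6.9
position: [0.6257, -0.2823, 0.0099]
tool_rot: [-2.209, -2.217, -0.007]
ft_force: [-0.1, -0.4, -0.6]
grip_width: 0.291
time: 7.4
position: [0.6256, -0.2823, 0.0099]
tool_rot: [-2.209, -2.217, -0.007]
ft_force: [-1.3, -0.6, 0.0]
grip_width: 0.231
t7.40 pos [ 625.6 -282.3    9.9] jaw0.2 tilt0.72 grip0.231 F [-1.3 -0.6  0. ] q1,7 [0.69 0.23]
twist 0.004 shift [-0.2 -0.6 -2.1]
```

```bash

python3 -m inch '[[-1,0,0,-20,0],[-1,0,0,-40,0],[-1,0,0,-40,0],[-1,0,-30,-20,0],[-1,0,-45,0,0]]' 25
python3 -m inch '[[-1,0,-45,0,0],[-1,0,-35,0,0],[-1,0,-15,0,0],[-1,0,0,0,0]]' 25
python3 plan.py 440 -288 75 0
```

```text
time: 8.02
position: [0.5538, -0.2823, 0.1389]
tool_rot: [-2.207, -2.225, -0.014]
ft_force: [-0.2, -0.5, -1.3]
grip_width: 0.229
time: 8.52
position: [0.4561, -0.2845, 0.145]
tool_rot: [2.214, 2.228, 0.013]
ft_force: [1.2, -0.1, -0.7]
grip_width: 0.228
t8.53 pos [ 456.1 -284.5  145. ] jaw0.4 tilt0.47 grip0.228 F [ 1.2 -0.1 -0.7] q1,7 [0.92 0.47]
twist 0.006 shift [ -3.9 -16.6  69.9]
```

```bash

python3 -m inch '[[-1,-3,-16,10,0],[-1,0,0,25,0],[-1,0,0,20,0],[-1,0,0,8,0],[-1,0,0,0,0]]' 25
python3 plan.py 440 -288 60 0
```

```text
time: 9.15
position: [0.4498, -0.286, 0.0831]
tool_rot: [2.201, 2.23, 0.022]
ft_force: [0.0, 0.5, -1.3]
grip_width: 0.232
t9.15 pos [ 449.8 -286.    83.1] jaw0.8 tilt0.92 grip0.232 F [ 0.   0.5 -1.3] q1,7 [0.92 0.48]
twist 0.013 shift [ -2.1 -10.1  23. ]
```

```bash

python3 -m inch '[[-1,-2,-10,0,0.012],[-1,0,-3,5,0],[-1,0,0,5,0],[-1,0,0,0,0]]' 25
python3 plan.py 440 -288 61 0
```

```text
time: 9.65
position: [0.4376, -0.2891, 0.0743]
tool_rot: [2.213, 2.214, 0.023]
ft_force: [1.2, 0.2, -1.0]
grip_width: 0.229
t9.65 pos [ 437.6 -289.1   74.3] jaw0.0 tilt1.05 grip0.229 F [ 1.2  0.2 -1. ] q1,7 [0.94 0.49]
twist 0.000 shift [ 1.   2.2 13.3]
```

```bash

python3 -m inch '[[-1,1,2,5,0],[-1,0,0,4,0],[-1,0,0,2,0],[-1,0,0,0,0]]' 25
python3 plan.py 440 -288 60 0
```

```text
time: 10.15
position: [0.4403, -0.2878, 0.0625]
tool_rot: [2.212, 2.214, 0.023]
ft_force: [0.1, -0.4, -0.9]
grip_width: 0.235
t10.15 pos [ 440.3 -287.8   62.5] jaw0.0 tilt1.06 grip0.235 F [ 0.1 -0.4 -0.9] q1,7 [0.93 0.48]
twist 0.001 shift [-0.2 -0.3  2.5]
```

```bash

python3 -m inch '[[-1,0,0,2,0],[-1,0,0,0,0]]' 25
python3 -m inch '[[-1,0,0,1.5,0],[-1,0,0,0,0]]' 25
python3 plan.py 440 -288 60 0
```

```text
time: 10.4
position: [0.4407, -0.2881, 0.0608]
tool_rot: [2.212, 2.213, 0.023]
ft_force: [-0.3, -0.4, -0.4]
grip_width: 0.234
time: 10.65
position: [0.4413, -0.2883, 0.0601]
tool_rot: [2.211, 2.213, 0.023]
ft_force: [-0.5, 0.4, 1.3]
grip_width: 0.23
t10.65 pos [ 441.3 -288.3   60.1] jaw0.1 tilt1.16 grip0.230 F [-0.5  0.4  1.3] q1,7 [0.93 0.47]
twist 0.001 shift [ 0.3 -1.3  0.1]
```

Contact is beginning (Fz has turned upward). I'll release partly, rise, then head for the square lid.

```bash

python3 -m inch '[[-1,0,0,0.7,0],[0,0,0,0,0],[0,0,0,0,0],[0,0,0,0,0],[0,0,0,0,0]]' 25
python3 -m inch '[[0.3,0,0,0,0],[1,0,0,-20,0],[1,0,0,-40,0],[1,0,0,-40,0],[1,0,0,-30,0]]'
python3 plan.py 648 -70.5 60 37.6
```

```text
time: 11.28
position: [0.441, -0.2883, 0.0589]
tool_rot: [2.211, 2.213, 0.023]
ft_force: [-0.1, 0.9, 0.1]
grip_width: 0.487
time: 11.9
position: [0.4363, -0.287, 0.1892]
tool_rot: [2.216, 2.218, 0.023]
ft_force: [-0.3, -0.1, -0.1]
grip_width: 0.959
t11.90 pos [ 436.3 -287.   189.2] jaw0.1 tilt0.89 grip0.959 F [-0.3 -0.1 -0.1] q1,7 [0.95 0.52]
twist -0.655 shift [ 42.9 297.9 133.5]
```

```bash

python3 -m inch '[[1,0,0,0,-0.17],[1,0,0,0,-0.17],[1,0,0,0,-0.17],[1,0,0,0,-0.15],[1,8,55,0,0]]' 25 >/dev/null
python3 -m inch '[[1,8,55,0,0],[1,8,55,0,0],[1,8,55,20,0],[1,8,50,30,0],[1,0,0,0,0]]' >/dev/null
python3 plan.py 648 -70.5 45 37.6
```

```text
t13.15 pos [629.  -84.1 145.4] jaw38.8 tilt1.24 grip0.996 F [-0.6  0.2 -0.3] q1,7 [0.59 0.61]
twist 0.020 shift [  0.4  21.6 100.8]
```

```bash

python3 -m inch '[[1,0,20,25,0.02],[1,0,2,30,0],[1,0,0,30,0],[1,0,0,10,0],[1,0,0,0,0]]' 25 >/dev/null
python3 plan.py 648 -70.5 11 37.6
```

```text
t13.78 pos [649.3 -75.2  50.8] jaw37.4 tilt1.39 grip1.001 F [ 0.4 -1.2  0.5] q1,7 [0.53 0.52]
twist -0.004 shift [ 5.2  1.1 39.7]
```

```bash
python3 - <<'E'
from m import *
from bench import ctrl
d=ctrl.get_image("top");P=cloud(d);T0=cloud(dict(np.load("top0.npz")))
c=(.440,-.288);near=np.hypot(P[...,0]-c[0],P[...,1]-c[1])<.075
m=near&(abs(P[...,2]-.056)<.01);g=near&(P[...,2]>.08)
print(m.sum(),np.median(P[m][:,2]),rect(P[m][:,:2]),g.sum(),P[g].mean(0),rect(P[g][:,:2]))
u,v=map(int,proj(d,(.50,-.2,.03)))
cv2.imwrite("pics/c3.png",cv2.resize(d["color"][v-90:v+90,u-120:u+120,::-1],None,fx=3,fy=3))
E
```

```text
786 0.05521957233483192 [441.7, -285.3, 102.6, 106.9, 88.6] 39 [ 0.44126042 -0.28595095  0.09208106] [441.0, -286.7, 19.2, 20.4, 0.7]
```

View pics/c3.png

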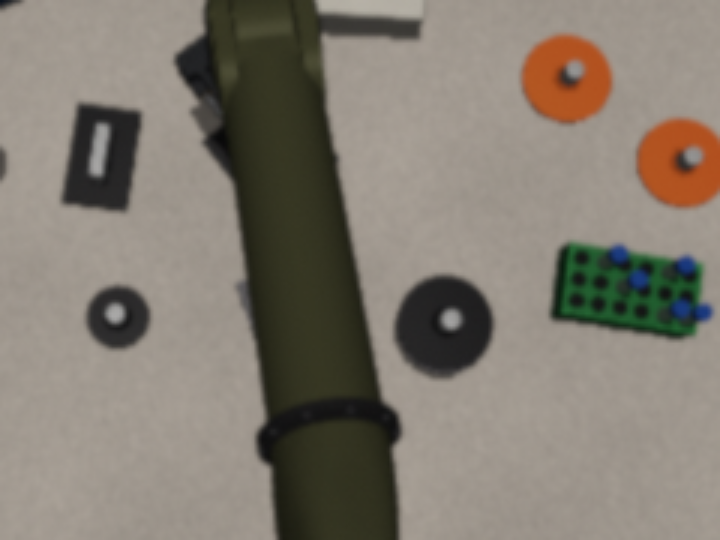

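The large round lid now sits flat and centred on its dish (crop 445,325): offset about 2.5 mm, plate height correct. Next is the square lid.

```bash

python3 -m inch '[[1,5,1,15,0],[1,0,0,14,0],[1,0,0,6,0],[1,0,0,0,0]]' 25 >/dev/null
python3 plan.py 648 -70.5 11 37.6
```

```text
t14.32 pos [649.7 -71.   16.5] jaw37.3 tilt1.65 grip1.001 F [-0.2  0.2  0. ] q1,7 [0.52 0.5 ]
twist -0.005 shift [ 1.5 -1.1  5.4]
```

```bash

python3 -m inch '[[1,1.5,-1,5,0],[-1,0,0,0,0],[-1,0,0,0,0],[-1,0,0,0,0],[-1,0,0,0,0]]' 25 >/dev/null
python3 -m inch '[[-1,0,0,0,0],[-1,0,0,0,0],[-1,0,0,0,0],[-1,0,0,0,0],[-1,0,0,0,0]]' 25
python3 -m inch '[[-1,0,0,0,0],[-1,0,0,0,0]]' 25
python3 plan.py 648 -70.5 11 37.6
```

```text
time: 15.58
position: [0.6489, -0.0705, 0.0122]
tool_rot: [1.381, 2.789, 0.014]
ft_force: [0.1, -0.5, 1.1]
grip_width: 0.237
time: 15.82
position: [0.6489, -0.0706, 0.0123]
tool_rot: [1.381, 2.789, 0.014]
ft_force: [-0.5, 0.1, 1.3]
grip_width: 0.236
t15.82 pos [648.9 -70.6  12.3] jaw37.3 tilt1.75 grip0.236 F [-0.5  0.1  1.3] q1,7 [0.52 0.49]
twist -0.005 shift [ 0.7 -0.7  1.2]
```

```bash

python3 -m inch '[[-1,0,0,-15,0],[-1,0,0,-40,0],[-1,0,0,-45,0],[-1,0,0,-45,0],[-1,0,0,-35,0.155]]' 25 >/dev/null
python3 -m inch '[[-1,0,0,0,0.155],[-1,0,0,0,0]]' 25
python3 plan.py 456 -106 190 19.5
```

```text
time: 16.7
position: [0.6433, -0.0687, 0.2038]
tool_rot: [1.802, 2.536, 0.024]
ft_force: [-0.6, 0.5, -0.8]
grip_width: 0.237
t16.70 pos [643.3 -68.7 203.8] jaw19.2 tilt1.94 grip0.237 F [-0.6  0.5 -0.8] q1,7 [0.52 0.27]
twist -0.005 shift [  27.4 -189.3    7.6]
```

```bash

python3 -m inch '[[-1,7,-45,0,0],[-1,7,-45,0,0],[-1,7,-45,0,0],[-1,6,-35,10,0],[-1,0,-10,0,0]]' 25 >/dev/null
python3 -m inch '[[-1,0,0,0,0]]' 25
python3 plan.py 456 -106 125 19.5
```

```text
time: 17.45
position: [0.4599, -0.1028, 0.1867]
tool_rot: [1.779, 2.554, 0.024]
ft_force: [0.8, -0.4, 0.6]
grip_width: 0.237
t17.45 pos [ 459.9 -102.8  186.7] jaw20.3 tilt1.87 grip0.237 F [ 0.8 -0.4  0.6] q1,7 [0.74 0.56]
twist 0.014 shift [-0.8 -6.6 61.5]
```

```bash

python3 -m inch '[[-1,-1,-6,20,0.013],[-1,0,0,20,0],[-1,0,0,15,0],[-1,0,0,0,0]]' 25 >/dev/null
python3 plan.py 456 -106 106 19.5
```

```text
t17.95 pos [ 462.6 -103.9  132. ] jaw20.0 tilt2.19 grip0.237 F [-0.2  0.4 -0.5] q1,7 [0.74 0.54]
twist 0.009 shift [ 0.6 -7.9 25.7]
```

```bash

python3 -m inch '[[-1,0,-8,8,0.008],[-1,0,-2,8,0],[-1,0,0,5,0],[-1,0,0,0,0]]' 25 >/dev/null
python3 plan.py 456 -106 102 19.5
```

```text
t18.45 pos [ 454.9 -107.7  110.6] jaw19.6 tilt2.31 grip0.240 F [ 0.4  0.  -1. ] q1,7 [0.74 0.54]
twist 0.001 shift [1.3 1.3 8.6]
```

```bash

python3 -m inch '[[-1,1,1,4,0],[-1,0,0,3,0],[-1,0,0,0,0]]' 25 >/dev/null
python3 plan.py 456 -106 100 19.5
python3 -m inch '[[-1,0,0,1.5,0],[-1,0,0,0,0]]' 25 >/dev/null
python3 plan.py 456 -106 100 19.5
```

```text
t18.82 pos [ 456.3 -106.3  103.6] jaw19.6 tilt2.36 grip0.240 F [-0.4 -0.2 -1.1] q1,7 [0.74 0.53]
twist 0.002 shift [ 0.5 -0.3  3.6]
t19.07 pos [ 456.5 -106.3  102.1] jaw19.6 tilt2.38 grip0.238 F [-0.1 -0.4 -0.9] q1,7 [0.74 0.53]
twist 0.002 shift [ 0.5 -0.5  2.1]
```

```bash

python3 -m inch '[[-1,0,0,1.5,0],[-1,0,0,1,0],[-1,0,0,0,0]]' 25 >/dev/null
python3 plan.py 456 -106 100 19.5
```

```text
t19.45 pos [ 457.2 -106.2  100.3] jaw19.6 tilt2.44 grip0.237 F [-1.2 -0.6  1.1] q1,7 [0.74 0.53]
twist 0.002 shift [ 0.6 -1.1  0.3]
```

```bash

python3 -m inch '[[-1,0,0,0.7,0],[0,0,0,0,0],[0,0,0,0,0],[0,0,0,0,0],[0,0,0,0,0]]' 25
python3 -m inch '[[0.3,0,0,0,0],[1,0,0,-20,0],[1,0,0,-40,0],[1,0,0,-40,0],[1,0,0,0,0]]'
python3 plan.py 450.5 75.5 100 19.5
```

```text
time: 20.08
position: [0.4573, -0.1066, 0.0996]
tool_rot: [1.79, 2.536, 0.034]
ft_force: [0.1, -0.7, 1.7]
grip_width: 0.489
time: 20.7
position: [0.4523, -0.1061, 0.2015]
tool_rot: [1.791, 2.538, 0.034]
ft_force: [-0.3, 0.1, -0.8]
grip_width: 0.959
t20.70 pos [ 452.3 -106.1  201.5] jaw19.6 tilt2.36 grip0.959 F [-0.3  0.1 -0.8] q1,7 [0.76 0.58]
twist 0.002 shift [173.4  55.  100.9]
```

```bash

python3 -m inch '[[1,45,14,0,0],[1,45,14,0,0],[1,45,14,0,0],[1,32,12,20,0],[1,6,2,20,0]]' 25 >/dev/null
python3 -m inch '[[1,0,0,0,0]]' >/dev/null
python3 plan.py 450.5 75.5 60 19.5
python3 - <<'E'
from m import *
from bench import ctrl
d=ctrl.get_image("top");P=cloud(d)
c=(.456,-.106);near=np.hypot(P[...,0]-c[0],P[...,1]-c[1])<.065
m=near&(abs(P[...,2]-.094)<.01)&(d["color"].max(-1)<60);g=near&(P[...,2]>.12)&(P[...,2]<.14)
print(m.sum(),np.median(P[m][:,2]),rect(P[m][:,:2]),g.sum(),P[g].mean(0))
cv2.imwrite("pics/c4.png",cv2.resize(d["color"][120:300,200:430,::-1],None,fx=3,fy=3))
E
```

```text
t21.45 pos [446.2  80.4 155.2] jaw19.5 tilt2.11 grip1.004 F [ 0.8 -0.2  1. ] q1,7 [0.6  0.18]
twist 0.000 shift [-4.7 -0.9 95.3]
447 0.09317221702532447 [454.6, -104.6, 74.1, 72.9, 19.8] 51 [ 0.45698016 -0.10394085  0.13101362]
```

View pics/c4.png

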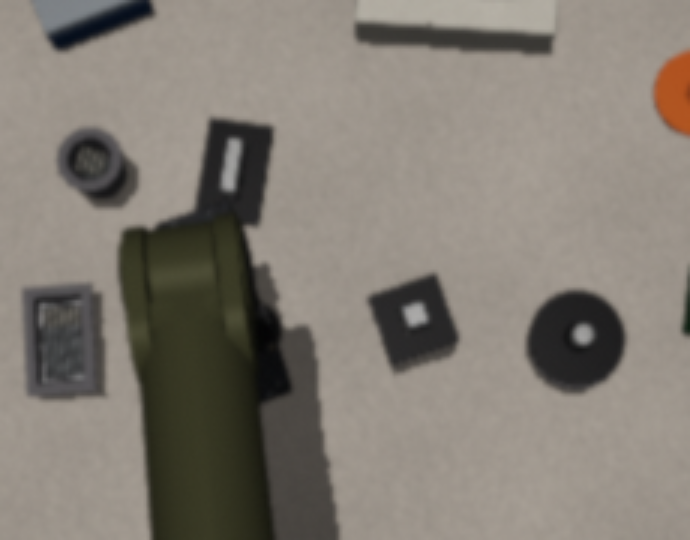

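The square lid is on its dish (crop 413,322): centre within about 2 mm, angle 19.8° against 19.7°. Next is the small round lid.

```bash

python3 -m inch '[[1,-5,-1,25,0],[1,0,0,30,0],[1,0,0,30,0],[1,0,0,10,0],[1,0,0,0,0]]' 25 >/dev/null
python3 plan.py 450.5 75.5 11 19.5
```

```text
t22.12 pos [455.3  70.5  62.3] jaw19.0 tilt2.54 grip1.002 F [-0.4  0.8  0.4] q1,7 [0.59 0.09]
twist -0.008 shift [ 7.2 -5.  51.1]
```

```bash

python3 -m inch '[[1,7,-5,15,0],[1,0,-2,15,0],[1,0,0,10,0],[1,0,0,0,0]]' 25 >/dev/null
python3 plan.py 450.5 75.5 11 19.5
```

```text
t22.62 pos [449.3  74.8  21.3] jaw19.0 tilt2.74 grip0.998 F [-0.2  0.8  0.3] q1,7 [0.57 0.02]
twist -0.008 shift [ 0.5  0.9 10.3]
```

```bash

python3 -m inch '[[1,0.5,1,8,0],[1,0,0,2,0],[-1,0,0,0,0],[-1,0,0,0,0],[-1,0,0,0,0]]' 25 >/dev/null
python3 plan.py 450.5 75.5 11 19.5
python3 -m inch '[[-1,0,0,0,0],[-1,0,0,0,0],[-1,0,0,0,0],[-1,0,0,0,0],[-1,0,0,0,0]]' 25 >/dev/null
python3 -m inch '[[-1,0,0,0,0],[-1,0,0,0,0],[-1,0,0,0,0]]' 25
python3 plan.py 629.5 250 195 19.5
python3 -c "
from bench import ctrl
from scipy.spatial.transform import Rotation as R
s=ctrl.get_state();print(R.from_rotvec(s['tool_rot']).as_matrix()[:,2],s['joint_positions'])"
```

```text
t23.25 pos [451.8  75.8  11.4] jaw19.0 tilt2.82 grip0.747 F [0.4 0.3 0.4] q1,7 [ 0.56 -0.  ]
twist -0.009 shift [ 0.2 -1.3  0.3]
time: 24.25
position: [0.4519, 0.0756, 0.0117]
tool_rot: [1.8, 2.522, 0.04]
ft_force: [0.5, -0.2, -0.3]
grip_width: 0.222
t24.25 pos [451.9  75.6  11.7] jaw19.0 tilt2.85 grip0.222 F [ 0.5 -0.2 -0.3] q1,7 [ 0.56 -0.  ]
twist -0.009 shift [ 101.6  233.7 -175. ]
[ 0.04954199 -0.00402471 -0.99876393] [ 5.62658591e-01  1.12669098e-01 -8.22278778e-01  2.12909207e+00
  1.27078452e-01  8.92459391e-01 -9.56124503e-04]
```

```bash

python3 -m inch '[[-1,0,0,-15,0],[-1,0,0,-40,0],[-1,0,0,-45,0],[-1,0,0,-45,0],[-1,0,0,-35,0]]' 25 >/dev/null
python3 -m inch '[[-1,20,45,0,0],[-1,20,45,0,0],[-1,20,45,0,0],[-1,20,45,0,0],[-1,10,25,0,0]]' 25 >/dev/null
python3 -m inch '[[-1,0,0,0,0]]' 25
python3 plan.py 629.5 250 150 19.5
```

```text
time: 25.62
position: [0.6128, 0.2317, 0.2175]
tool_rot: [1.798, 2.509, 0.048]
ft_force: [-0.4, 0.7, -0.3]
grip_width: 0.219
t25.62 pos [612.8 231.7 217.5] jaw18.8 tilt3.57 grip0.219 F [-0.4  0.7 -0.3] q1,7 [ 0.28 -0.33]
twist -0.012 shift [13.5 18.  68.3]
```

```bash

python3 -m inch '[[-1,7,9,15,0],[-1,6,9,20,0],[-1,0,0,20,0],[-1,0,0,10,0],[-1,0,0,0,0]]' 25 >/dev/null
python3 plan.py 629.5 250 108 19.5
```

```text
t26.25 pos [628.7 246.8 148.4] jaw18.7 tilt3.50 grip0.222 F [ 0.1  1.  -0.5] q1,7 [ 0.23 -0.39]
twist -0.014 shift [ 4.  -0.3 40.4]
```

```bash

python3 -m inch '[[-1,4,0,12,0],[-1,0,0,12,0],[-1,0,0,8,0],[-1,0,0,4,0],[-1,0,0,0,0]]' 25 >/dev/null
python3 plan.py 629.5 250 103 19.5
```

```text
t26.88 pos [630.1 250.2 111. ] jaw18.7 tilt3.59 grip0.218 F [-0.1  0.4 -0.1] q1,7 [ 0.21 -0.42]
twist -0.015 shift [ 0.3 -1.1  7.9]
```

```bash

python3 -m inch '[[-1,0,-1,4,0],[-1,0,0,3,0],[-1,0,0,0,0]]' 25 >/dev/null
python3 plan.py 629.5 250 100 19.5
python3 -m inch '[[-1,0,0,1.5,0],[-1,0,0,0,0]]' 25 >/dev/null
python3 plan.py 629.5 250 100 19.5
```

```text
t27.25 pos [630.  249.9 104.2] jaw18.6 tilt3.64 grip0.219 F [-0.4 -0.9 -0.6] q1,7 [ 0.21 -0.42]
twist -0.015 shift [ 0.3 -0.7  4.2]
t27.50 pos [630.3 250.  102.9] jaw18.6 tilt3.67 grip0.216 F [-0.3 -0.3 -1. ] q1,7 [ 0.21 -0.42]
twist -0.015 shift [ 0.3 -0.9  2.8]
```

```bash

python3 -m inch '[[-1,0,-0.5,1.5,0],[-1,0,0,0,0]]' 25 >/dev/null
python3 plan.py 629.5 250 100 19.5
python3 -m inch '[[-1,0,0,1,0],[-1,0,0,0,0]]' 25 >/dev/null
python3 plan.py 629.5 250 100 19.5
```

```text
t27.75 pos [629.9 249.8 101.4] jaw18.6 tilt3.68 grip0.218 F [-0.3 -0.1 -0.4] q1,7 [ 0.21 -0.42]
twist -0.015 shift [ 0.3 -0.4  1.3]
t28.00 pos [630.  249.9 100.3] jaw18.6 tilt3.68 grip0.217 F [ 0.3 -1.1 -0.3] q1,7 [ 0.21 -0.42]
twist -0.015 shift [ 0.3 -0.4  0.3]
```

```bash

python3 -m inch '[[-1,0,0,1.2,0],[-1,0,0,0,0]]' 25 >/dev/null
python3 plan.py 629.5 250 100 19.5
python3 -m inch '[[-1,0,0,0.8,0],[-1,0,0,0,0]]' 25 >/dev/null
python3 plan.py 629.5 250 100 19.5
```

```text
t28.25 pos [630.6 249.8  99.9] jaw18.6 tilt3.75 grip0.220 F [-0.6  0.7 -0.3] q1,7 [ 0.21 -0.42]
twist -0.015 shift [ 0.6 -1.  -0.2]
t28.50 pos [630.7 249.9  99.8] jaw18.6 tilt3.77 grip0.221 F [ 0.4 -1.   0.4] q1,7 [ 0.21 -0.42]
twist -0.015 shift [ 0.5 -1.1 -0.2]
```

```bash

python3 -m inch '[[0,0,0,0,0],[0,0,0,0,0],[0,0,0,0,0],[0,0,0,0,0],[0.3,0,0,0,0]]' 25
python3 -m inch '[[1,0,0,-20,0],[1,0,0,-40,0],[1,0,0,-40,0],[1,0,0,-20,-0.18],[1,0,0,0,-0.18]]' >/dev/null
python3 -m inch '[[1,0,0,0,-0.18],[1,0,0,0,-0.18],[1,0,0,0,-0.18],[1,0,0,0,-0.18],[1,0,0,0,0]]' >/dev/null
python3 plan.py 635.5 98 100 82.6
```

```text
time: 29.12
position: [0.6305, 0.25, 0.0987]
tool_rot: [1.799, 2.504, 0.046]
ft_force: [-0.9, -0.7, -0.7]
grip_width: 0.546
t30.38 pos [623.6 254.5 238.8] jaw82.5 tilt4.47 grip0.999 F [-0.2 -0.1  0.1] q1,7 [0.34 0.67]
twist -0.002 shift [ -21.2 -154.5  139.9]
```

```bash

python3 -m inch '[[1,-5,-40,15,0],[1,-5,-40,30,0],[1,-5,-40,35,0],[1,-5,-30,35,0],[1,0,0,0,0]]' >/dev/null
python3 plan.py 635.5 98 50 82.6
python3 - <<'E'
from m import *
from bench import ctrl
d=ctrl.get_image("top");P=cloud(d)
c=(.63,.25);near=np.hypot(P[...,0]-c[0],P[...,1]-c[1])<.06
m=near&(abs(P[...,2]-.094)<.01);g=near&(P[...,2]>.12)&(P[...,2]<.14)
print(m.sum(),np.median(P[m][:,2]),rect(P[m][:,:2]),g.sum(),P[g].mean(0))
cv2.imwrite("pics/c5.png",cv2.resize(d["color"][120:280,150:380,::-1],None,fx=3,fy=3))
E
```

```text
t31.00 pos [633.7 100.7 126.8] jaw81.5 tilt4.85 grip1.007 F [1.2 0.4 0.5] q1,7 [0.65 0.85]
twist -0.019 shift [ 4.3 -3.  76.7]
313 0.09275579602179168 [629.2, 253.1, 71.4, 67.2, 45.8] 40 [0.62810766 0.25151387 0.13007012]
```

View pics/c5.png

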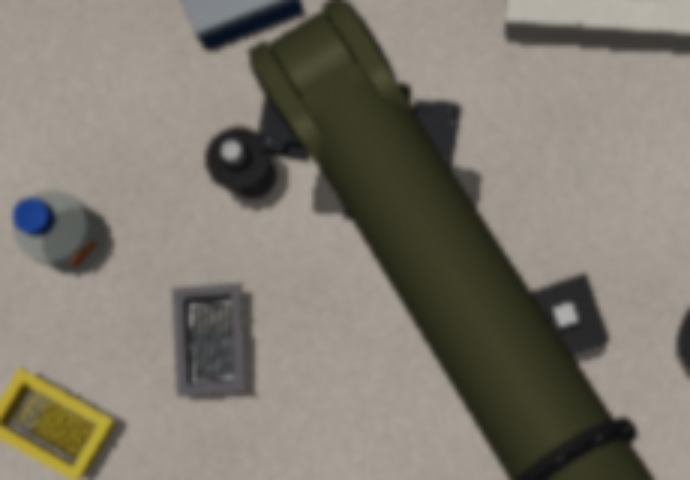

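The small round lid is on its dish (crop 235,158), about 1 mm off centre and flat. Last is the oblong lid, with about 20 mm between the gripper body and that dish.

```bash

python3 -m inch '[[1,4,-3,20,-0.02],[1,0,0,25,0],[1,0,0,20,0],[1,0,0,10,0],[1,0,0,0,0]]' 25 >/dev/null
python3 plan.py 635.5 98 12 82.6
```

```text
t31.68 pos [637.8 109.3  54.6] jaw83.3 tilt5.40 grip1.000 F [ 0.1 -0.6 -0.3] q1,7 [0.61 0.81]
twist 0.011 shift [  4.8 -12.1  42.1]
```

```bash

python3 -m inch '[[1,3,-6,-10,0],[1,2,-6,-10,0],[1,0,0,0,0]]' 25 >/dev/null
python3 plan.py 635.5 98 12 82.6
python3 -c "
from bench import ctrl
from scipy.spatial.transform import Rotation as R
s=ctrl.get_state();print(R.from_rotvec(s['tool_rot']).as_matrix().round(4),s['joint_positions'])"
```

```text
t32.05 pos [630.4  97.6  77.5] jaw83.3 tilt5.59 grip1.000 F [0.9 0.3 0.2] q1,7 [0.66 0.85]
twist 0.011 shift [ 1.3 -0.  65.7]
[[-0.9883  0.1174  0.0974]
 [ 0.1183  0.993   0.0037]
 [-0.0963  0.0152 -0.9952]] [ 0.65992874  0.55004198 -1.12247488  1.69323089  0.57769668  1.15265046
  0.84765021]
```

```bash
sed -i 's/"q1,7",np.round(s\["joint_positions"\]\[\[0,6\]\],2)/"q",np.round(s["joint_positions"],2)/' plan.py
python3 -m inch '[[1,1,0,20,0.01],[1,0,0,15,0],[1,0,0,0,0]]' 25 >/dev/null
python3 plan.py 635.5 98 12 82.6
```

```text
t32.42 pos [632.6  96.9  39.7] jaw82.6 tilt5.56 grip1.000 F [-0.1  0.4  0.1] q [ 0.63  0.59 -1.08  1.72  0.62  1.1   0.81]
twist -0.000 shift [-0.1  1.  27.8]
```

```bash

python3 -m inch '[[1,0,1,12,0],[1,0,0,10,0],[1,0,0,4,0],[1,0,0,0,0]]' 25 >/dev/null
python3 plan.py 635.5 98 12 82.6
```

```text
t32.92 pos [635.   98.8  11.1] jaw82.6 tilt5.48 grip0.998 F [-0.2  0.3 -0.3] q [ 0.6   0.62 -1.05  1.73  0.65  1.06  0.79]
twist 0.001 shift [-0.7 -0.7 -0.8]
```

```bash

python3 -m inch '[[-1,0,0,0,0],[-1,0,0,0,0],[-1,0,0,0,0],[-1,0,0,0,0],[-1,0,0,0,0]]' 30 >/dev/null
python3 -m inch '[[-1,0,0,0,0],[-1,0,0,0,0],[-1,0,0,0,0],[-1,0,0,0,0],[-1,0,0,0,0]]' 30 >/dev/null
python3 -m inch '[[-1,0,0,0,0],[-1,0,0,0,0]]' 30 >/dev/null
python3 plan.py 635.5 98 12 82.6
python3 -m inch '[[-1,0,0,-15,0],[-1,0,0,-25,0],[-1,0,0,-25,0],[-1,0,0,-25,0],[-1,0,0,0,0]]' 30 >/dev/null
python3 plan.py 435.5 283 150 95.3
```

```text
t34.42 pos [635.9  98.9  12.5] jaw82.6 tilt5.60 grip0.166 F [-0.2  0.   0.4] q [ 0.6   0.62 -1.05  1.73  0.65  1.06  0.79]
twist 0.000 shift [ 0.3 -0.9  0.4]
t35.05 pos [627.2  99.7 110.6] jaw82.7 tilt5.79 grip0.169 F [ 0.2 -0.5 -1.3] q [ 0.68  0.51 -1.15  1.67  0.54  1.2   0.86]
twist -0.220 shift [169.2 199.8 -57.8]
```

```bash

python3 -m inch '[[-1,35,15,-20,0],[-1,35,20,-20,0],[-1,30,30,-10,0],[-1,0,0,0,0]]' 30 >/dev/null
python3 plan.py 435.5 283 150 95.3
```

```text
t35.55 pos [528.6 178.2 151.9] jaw82.6 tilt5.75 grip0.164 F [-0.3 -0.5 -0.6] q [ 0.76  0.29 -1.32  1.8   0.35  1.2   0.79]
twist -0.221 shift [ 82.8 112.8  -7.1]
```

```bash

python3 -m inch '[[-1,0,12,0,0],[-1,0,0,0,0]]' 30 >/dev/null
python3 plan.py 435.5 283 150 95.3
python3 -m inch '[[-1,0,0,0,-0.06],[-1,0,0,0,0]]' 30 >/dev/null
python3 plan.py 435.5 283 150 95.3
```

```text
t35.80 pos [530.2 188.5 151.5] jaw82.6 tilt5.74 grip0.164 F [ 0.6 -0.1 -0.1] q [ 0.72  0.3  -1.3   1.79  0.37  1.21  0.76]
twist -0.222 shift [ 85.3 102.7  -8. ]
t36.05 pos [530.6 186.  150.5] jaw85.9 tilt5.65 grip0.166 F [-0.5 -0.4 -0.8] q [ 0.72  0.31 -1.3   1.79  0.38  1.21  0.82]
twist -0.163 shift [ 85.3 105.3  -9.1]
```

```bash

python3 -m inch '[[-1,0,30,0,-0.05],[-1,0,30,0,-0.05],[-1,0,25,15,-0.05],[-1,0,15,15,0],[-1,0,0,0,0]]' 30 >/dev/null
python3 plan.py 435.5 283 100 95.3
```

```text
t36.67 pos [537.7 281.6 117.4] jaw93.9 tilt5.50 grip0.168 F [0.1 0.3 0. ] q [ 0.39  0.47 -1.2   1.71  0.54  1.23  0.71]
twist -0.024 shift [102.8  11.    7.5]
```

```bash

python3 -m inch '[[-1,25,2,0,-0.02],[-1,25,3,0,0],[-1,0,0,0,0]]' 30 >/dev/null
python3 plan.py 435.5 283 100 95.3
```

```text
t37.05 pos [488.7 279.2 113.1] jaw94.7 tilt5.52 grip0.163 F [ 1.  -0.5 -0.7] q [ 0.48  0.38 -1.28  1.82  0.47  1.18  0.71]
twist -0.011 shift [53.6  8.9  7.9]
```

```bash

python3 -m inch '[[-1,10,4,12,0],[-1,10,4,14,0],[-1,0,0,0,0]]' 30 >/dev/null
python3 plan.py 435.5 283 80 95.3
```

```text
t37.42 pos [471.9 283.5  83.6] jaw94.4 tilt5.57 grip0.165 F [-0.2 -0.6  0.1] q [ 0.45  0.38 -1.26  1.88  0.49  1.12  0.66]
twist -0.015 shift [36.5  2.9  0. ]
```

```bash

python3 -m inch '[[-1,12,2,0,-0.015],[-1,8,1,0,0],[-1,0,0,0,0]]' 30 >/dev/null
python3 plan.py 435.5 283 76 95.3
```

```text
t37.80 pos [450.5 285.5  81.6] jaw95.4 tilt5.56 grip0.169 F [ 1.   0.6 -0.7] q [ 0.48  0.34 -1.29  1.92  0.45  1.1   0.67]
twist 0.002 shift [15.6 -1.1  4.1]
```

```bash

python3 -m inch '[[-1,10,-1,2,0],[-1,5,0,2,0],[-1,0,0,0,0]]' 30 >/dev/null
python3 plan.py 435.5 283 66 95.3
python3 - <<'E'
from m import *
from bench import ctrl
for n in("top","scene"):
    d=ctrl.get_image(n);P=cloud(d);near=np.hypot(P[...,0]-.435,P[...,1]-.283)<.085
    m=near&(P[...,2]>.055)&(P[...,2]<.09)&(d["color"].max(-1)<60)
    b=near&(abs(P[...,2]-.048)<.006)
    print(n,m.sum(),rect(P[m][:,:2]) if m.sum()>5 else 0,P[m][:,2].min() if m.any() else 0,b.sum())
    u,v=map(int,proj(d,(.435,.283,.06)))
    cv2.imwrite(f"pics/c6{n}.png",cv2.resize(d["color"][max(v-55,0):v+55,max(u-70,0):u+70,::-1],None,fx=4,fy=4))
a=[cv2.imread(f"pics/c6{n}.png") for n in("top","scene")]
cv2.imwrite("pics/c6.png",cv2.resize(np.hstack([cv2.resize(i,(560,440)) for i in a]),(800,314)))
E
```

```text
t38.17 pos [435.6 282.8  76.2] jaw95.4 tilt5.63 grip0.167 F [ 0.6  0.1 -1.2] q [ 0.5   0.3  -1.31  1.95  0.42  1.08  0.68]
twist 0.001 shift [ 1.1  0.4 10.2]
top 105 [447.9, 261.9, 129.4, 64.5, 36.7] 0.06079670326082045 10
scene 349 [436.4, 279.5, 123.2, 79.5, 6.8] 0.06300122838195595 155
```

View pics/c6.png

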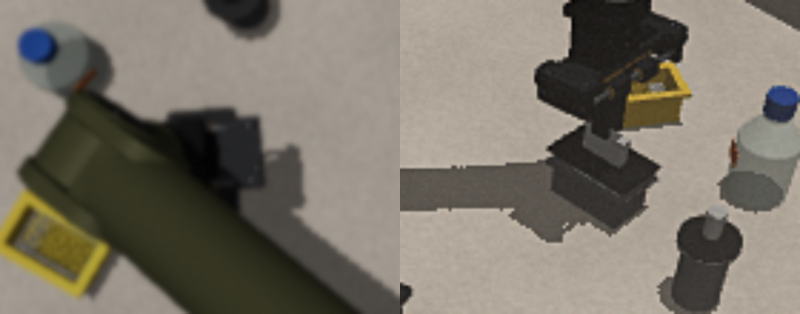

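The scene view (right panel) shows the oblong lid held flat just above its trough, about 2.5 mm and 2° out, with the bottle and yellow trough clear. I'll lower it with a small correction.

```bash

python3 -m inch '[[-1,1,1.5,5,0.02],[-1,0,0,4,0],[-1,0,0,0,0]]' 30 >/dev/null
python3 plan.py 435.5 284 63 95.3
python3 -m inch '[[-1,0,0,1.5,0],[-1,0,0,0,0]]' 30 >/dev/null
python3 plan.py 435.5 284 62 95.3
```

```text
t38.65 pos [436.2 284.5  66.7] jaw94.1 tilt5.62 grip0.165 F [ 0.2  1.2 -1.4] q [ 0.47  0.32 -1.29  1.96  0.44  1.06  0.65]
twist -0.021 shift [ 1.1 -0.4  3.6]
t38.90 pos [436.4 284.6  65. ] jaw94.1 tilt5.60 grip0.164 F [ 0.2 -0.6 -1.1] q [ 0.47  0.32 -1.28  1.96  0.44  1.06  0.64]
twist -0.021 shift [ 1.2 -0.5  2.9]
```

```bash

python3 -m inch '[[-1,0.7,-0.4,1.5,0],[-1,0,0,0,0]]' 30 >/dev/null
python3 plan.py 435.5 284 62 95.3
python3 -m inch '[[-1,0,0,1.3,0],[-1,0,0,0,0]]' 30 >/dev/null
python3 plan.py 435.5 284 62 95.3
```

```text
t39.15 pos [435.9 284.3  63.5] jaw94.1 tilt5.61 grip0.169 F [-0.  -0.1 -1. ] q [ 0.47  0.32 -1.28  1.96  0.44  1.06  0.64]
twist -0.021 shift [ 0.6 -0.2  1.5]
t39.40 pos [436.1 283.7  62.7] jaw94.1 tilt5.62 grip0.172 F [-1.1 -2.2  3.4] q [ 0.47  0.32 -1.28  1.96  0.44  1.06  0.64]
twist -0.021 shift [0.7 0.4 0.7]
```

```bash

python3 -m inch '[[0,0,0,0,0],[0,0,0,0,0],[0,0,0,0,0],[0,0,0,0,0],[0.2,0,0,0,0]]' 30 >/dev/null
python3 plan.py 435.5 284 62 95.3
python3 -m inch '[[0.2,0,0,-10,0],[0.2,0,0,-15,0],[0.2,0,0,-15,0],[0.2,0,0,-15,0],[0.2,0,0,0,0]]' >/dev/null
python3 plan.py 480 170 200 95.3
```

```text
t40.02 pos [436.6 284.5  62.7] jaw94.1 tilt5.67 grip0.543 F [-0.   0.   0.4] q [ 0.47  0.32 -1.28  1.96  0.45  1.06  0.64]
twist -0.021 shift [ 1.2 -0.4  0.6]
t40.65 pos [430.9 286.  121.3] jaw94.2 tilt5.75 grip0.601 F [0.5 0.6 0.3] q [ 0.56  0.19 -1.33  1.91  0.28  1.13  0.77]
twist -0.019 shift [ -45.6 -121.2  -72.9]
```

```bash

python3 -m inch '[[0.2,-30,0,-10,0],[0.2,-30,-20,-20,0],[0.2,-30,-40,-20,0],[0.2,-20,-40,-20,0],[0.2,0,0,0,0]]' >/dev/null
python3 plan.py 480 170 200 95.3
python3 -m inch '[[0.2,0,-40,0,0],[0.2,0,-40,0,0],[0.2,0,-30,0,0],[0.2,0,0,0,0]]' >/dev/null
python3 plan.py 480 170 200 95.3
python3 - <<'E'
from m import *
from bench import ctrl
L={"s":("sd",.094,.05),"l":("ld",.056,.068),"q":("qd",.094,.068),"o":("od",.056,.08)}
C={"sd":(.63,.25),"ld":(.44,-.288),"qd":(.456,-.106),"od":(.4355,.283)}
for n in("top","scene"):
    d=ctrl.get_image(n);P=cloud(d)
    for k,h,r in L.values():
        near=np.hypot(P[...,0]-C[k][0],P[...,1]-C[k][1])<r
        m=near&(abs(P[...,2]-h)<.009)&(d["color"].max(-1)<70)
        if m.sum()>10:
            q=P[m];A=np.c_[q[:,:2],np.ones(len(q))];a=np.linalg.lstsq(A,q[:,2],rcond=None)[0]
            print(n,k,m.sum(),np.median(q[:,2]).round(4),rect(q[:,:2]),"tiltdeg",np.degrees(np.hypot(a[0],a[1])).round(2))
    cv2.imwrite(f"pics/f_{n}.png",d["color"][:,:,::-1])
E
```

```text
t41.27 pos [543.  191.8 203.7] jaw94.3 tilt5.69 grip0.601 F [-0.2  0.2 -0.1] q [ 0.68  0.28 -1.26  1.68  0.33  1.31  1.01]
twist -0.017 shift [ 64.8 -15.9  -2.4]
t41.77 pos [548.8  82.9 202. ] jaw94.6 tilt5.43 grip0.596 F [-0.1  0.1 -1.1] q [ 0.96  0.19 -1.29  1.73  0.23  1.27  1.28]
twist -0.012 shift [60.2 93.1 -4.8]
top sd 226 0.0936 [626.5, 258.2, 67.6, 51.8, 14.9] tiltdeg 1.03
top ld 709 0.0554 [439.5, -285.6, 100.0, 102.2, 27.7] tiltdeg 0.27
top qd 462 0.0933 [454.8, -104.4, 75.0, 74.9, 19.8] tiltdeg 0.32
top od 667 0.0552 [434.0, 282.4, 116.3, 76.4, 2.7] tiltdeg 0.28
scene sd 246 0.0929 [631.5, 245.9, 70.2, 64.5, 29.0] tiltdeg 2.2
scene ld 750 0.0549 [443.5, -290.2, 102.7, 103.1, 83.8] tiltdeg 0.06
scene qd 422 0.0926 [458.1, -107.5, 79.9, 82.7, 20.6] tiltdeg 1.07
scene od 352 0.0545 [436.7, 280.3, 121.5, 79.8, 6.3] tiltdeg 1.08
```

View pics/f_scene.png

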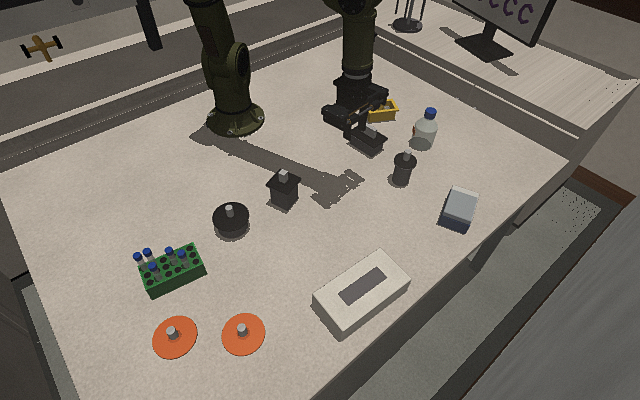

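View pics/f_top.png

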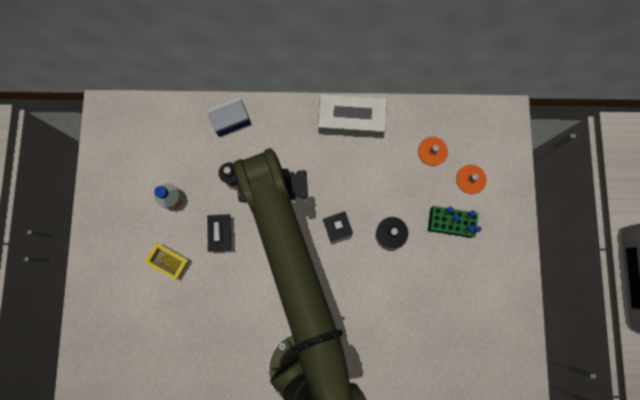

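```bash
python3 -c "
from bench import ctrl
print(ctrl.close_job())"
```

```text
the job is handed in; nothing more can be done
None
```

All four black lids are on their matching grey dishes, and I handed the job in at about 42 s; it reports no verdict. My last camera checks, at the end or just after each placing:

| Lid | Offset from dish centre | Angle from dish sides |
|---|---|---|
| Large round | about 1–3 mm | – |
| Small round | about 1 mm | – |
| Square | about 2 mm | within 1° |
| Oblong | about 2 mm | 2–3° |

All four plates measured at the height of a seated lid. In the pictures the bottle, rack, orange lids and yellow trough were where they started, and the gripper was clear of everything.

Some things did not go cleanly or did not agree:
- **Early lift:** on the first grasp I lifted before the slow fingers had closed. The lid stayed flat in place and I took it again.
- **Tool lean:** the tool drifted to about 5.6° off vertical during the job. I watched contact when setting each lid down, and they seated.
- **Camera disagreement:** the two cameras differ by 3–4 mm in y, so I averaged them or compared lid and dish within one camera.
- **Small round lid at the end:** the arm partly hid it from the top camera. The scene camera's fit there gave a 2.2° tilt, which I put down to pixels from the rim's edge. The clear top view just after placing showed it centred at the right height.

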